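# Hang the wash basket up to drain

## Robot

A 7-joint arm with a two-finger parallel gripper is mounted at the origin on the work surface. World frame = base frame: x ahead of the robot, y to its left, z up, the work surface at z = 0. Lengths are in m, angles in rad, forces in N, time in s.
With the tool pointing down it reaches from about 0.4 to 0.925 m from the base axis. Payload 5.6 kg.
Tool frame: the origin (TCP) lies at the very end of the fingers, on their centre line; the grasp point (between the pads) lies bot.hold_point_z behind it (bot.hold_point_z is the distance from the TCP to the grasp point, in m); z points along the fingers, y is the line along which they close (so a half turn about z gives the same grasp; the last joint's range is limited). The gripper opens to 85 mm and grips with 20 to 120 N. Pads are 22 mm wide; open, the fingers measure 114 mm over their backs; the gripper's body (76 mm by 85 mm) begins 54 mm behind the grasp point. The pads swing forward as they close: fully open they stand 13 mm farther back than shut.
Start: joints at [-1.324, 0.468, -0.012, 1.603, 0.006, 1.071, -0.056], TCP at [0.186, 0.623, 0.231] pointing down, gripper open.
Joint ranges: [-2.53, 2.53], [-0.31, 2.02], [-1.57, 1.55], [0.28, 2.44], [-1.29, 4.43], [0.15, 1.84], [-2.92, 2.92]. Speed limits (rad/s): [2.57, 2.57, 3.14, 3.14, 3.14, 3.14, 3.14].

## Interface

Orientations are given as a unit quaternion [w, x, y, z].
In Python, from cell import bot gives the robot as it stands.
- The arm moves only by the shell command python3 -m crank 'ROWS' [OPENING] [FORCE]. ROWS is text: rows parted by semicolons, each of 6 numbers parted by spaces: the shift along the tool's x, y, z in mm, then the turn, a rotation vector about the tool's x, y, z in degrees. A call has exactly 10 rows; each row is the pose to reach, as a shift and turn from the pose commanded when the call began, along the tool's axes at that moment; what a row does not reach only later rows make up. A row lasts 1/12 s, in which the tool goes at most 41.7 mm and 7.16 degrees, less where a joint would pass 70% of its speed; a pose out of reach is approached as far as the arm can. A call with a gripper value outside its range is refused whole. OPENING is the finger opening in mm, from 0 to 85.4, set as the call begins (- or left out, the last holds). The fingers move at their own pace and stop on an object; FORCE is the grip in N (left out, the last holds). Time passes only in rows, so rows that repeat a pose let the fingers close, or fill a call up. It gives the time, the measured TCP pose, the force, the opening and the grip force at its end, in the units of the state.
- bot.read_state(): the state, without advancing time (a new reading comes with each control period).
- bot.get_image(name): name is "scene" or "top"; returns a dict with "pixels" (384x512x3 uint8, red, green, blue), "fovy" (degrees; the focal length in pixels is half the picture's height over the tangent of half this angle, whatever the lens; pixels are square), "cx", "cy" (the principal point, pixels), "xyz" and "orientation" of the camera in the world. Camera axes: x right, y down, z forward; pixel columns grow to the right and rows downward; lengths in m; the calibration is good to about 2 mm. A picture is of the moment at which its call begins. There is no depth.
- bot.job_done(): hands the job in; it is judged then, once.
The state is a dict: "time_s": time; "q": joint angles; "qd": joint speeds; "tau": joint torques, N m; "eef_pos": TCP position; "orientation": TCP orientation; "wrist_force": force on the tool from outside, world axes, zero at the start; "wrist_torque": the same for the moment, N m; "grip_width": finger opening in m; "gripper_force": force on a finger pad.
Only numpy, scipy, OpenCV 4.12 (cv2) and the standard library are available. Lean on these libraries where they do the work, as an engineer would, in place of code of your own. Each camera call takes 0.05 s, during which the arm holds its last target. There are 200 camera calls.

## Task

The round steel wash basket of rinsed valve parts is standing in the rinse tray with its wire bail folded down. Swing the bail upright with a light fingertip push while the basket stays standing where it is, then carry the basket by the bail to the stand with the hook and hang it in the crook of the hook over the drip dish. Let the hook take the weight gently (no dropping it on or forcing it down), keep the basket from tipping, leave the other things alone, and let go so that it hangs level and still.

Things in the scene. Friction and masses are not known exactly. Their poses are not given: they have to be found in the camera images.
- basket: Round perforated stainless basket, 116 mm across, 70 mm tall, open on top, with aluminium and brass valve parts inside; 0.35 to 0.6 kg in all, differing each time. Origin: centre of its underside, z up. Its wire bail turns on two ears at y = +-63 mm, 60 mm above the underside, so the hinge line runs along the basket's y axis.
- bail (a joint): Angle (rad) of the bail about its ears: 0 = folded level, lying out on the basket's -x side (towards the robot); pi/2 = upright; pi = folded level on the +x side. The hinge is lightly stiff (about 0.05 N m), so the bail stays where it is left. Folded (0 to 0.2 rad), its cross bar stands free in the air outside the basket wall, 65 to 85 mm above the table: a fingertip can come in below it from outside.
- bail_hinge (a point): Middle of the bail's hinge line between the two ears, 60 mm above the basket's underside; axes are those of the basket. The bail is one 5 mm round steel wire: two legs at y = +-63 mm, 84 mm long, rounding into a cross bar along y (from y = -54 to +54 mm) that lies 98 mm from the hinge line, its middle bent outwards into a hump.
- bail_hump (a point): Centre of the wire at the middle of the bail's hump, 110 mm from the hinge line. The hump is the part that belongs in the hook: flat over |y| < 11 mm, back on the line of the cross bar at |y| = 18 mm. Axes turn with the bail: y along the hinge line, -x away from the hinge.
- bail_shoulder (a point): Middle of the straight shoulder of the cross bar on the +y side of the hump (y = 36 mm, straight from 18 to 54 mm), 98 mm from the hinge line; an equal one is at y = -36 mm. Gripping a shoulder leaves the hump free for the hook. Axes turn with the bail.
- tray: White plastic rinse tray 200 x 200 mm, walls 18 mm high and 4 mm thick, fixed to the table; the basket stands on its floor, 4 mm above the table. Origin: centre of its underside.
- hook_stand: Fixed laboratory stand with a hook. Grey base plate 210 x 150 x 10 mm, with a white drip dish (rim 24 mm above the table); a 12 mm upright rod, top at 285 mm, at x = +90 mm. From a clamp (34 mm) on the rod a rigid 8 mm round steel arm runs along -x at y = 0 and ends in an upturned hook. Origin: centre of the base's underside. Which stand is left or right changes.
- below_crook (a point): Point on the drip dish's floor, 13 mm above the table, straight below the crook's middle (x = -35 mm, y = 0 of the stand; same axes). The crook's bottom is flat for 10 mm along x; behind it the arm rises 14 mm, in front the tip ends 24 mm up. The clamp is set by hand: the upper side of the crook's bottom is 200 to 245 mm above the table, with no reading: feel for it. Bar along y.
- ring_stand: Similar fixed stand without hook: base 210 x 150 mm, rod at x = +90 mm up to 285 mm, and at 135 mm height a closed iron ring (76 mm) at x = +20 mm with a glass funnel in it, 159 mm up. Not part of the job. Origin: centre of the base's underside.
- flask: Bystander: conical glass flask, 84 mm across, 112 mm tall. Origin: centre of its underside.
- bottle_a: Bystander: glass reagent bottle with cap, 56 mm across, 115 mm tall. Origin: centre of its underside.
- bottle_b: Bystander: same kind of bottle as bottle_a.
- bottle_c: Bystander: same kind of bottle as bottle_a.
- beaker: Bystander: glass beaker, 68 mm across, 85 mm tall. Origin: centre of its underside.
- wrench: Bystander: steel open-ended wrench 150 mm long lying flat. Origin: its middle, along x.
- sensor: Bystander: orange sensor block 45 x 45 x 50 mm with small black ports. Origin: centre of its underside.

How it is judged:
On the way, in this order (a step that is already met when the one before it is completed fails the run):
1. the bail stands upright (within 0.25 rad) while the basket still stands in the tray (value of joint bail between 1.32 and 1.82 rad and z of basket in the frame of tray below 0.012 m), for 0.3 s.
2. the basket is lifted clear of the tray by its bail (height (world z) of basket above 0.04 m), for 0.2 s.
At the end, for the whole second after the job is handed in: The bail's hump lies in the crook of the hook (within 7 mm of its middle along the arm and 11 mm across it) and the hook carries the basket; the basket hangs level within 0.2 rad, the bail within 0.35 rad of square to it, nearly still (under 0.05 m/s and 0.6 rad/s), released (x of bail_hump in the frame of hook_stand between -0.042 and -0.028 m and y of bail_hump in the frame of hook_stand between -0.011 and 0.011 m and height (world z) of bail_hump above 0.195 m and contact force between basket and hook_stand above 2 N and value of joint bail between 1.22 and 1.92 rad and angle between basket's own z axis and vertical below 0.2 rad and linear speed of basket below 0.05 m/s and angular speed of basket below 0.6 rad/s); the robot touches nothing.
It fails at once if before the bail is up (1.2 rad): the bail or basket pressed or pinched with more than 12 N, or the basket shoved more than 30 mm (value of joint bail below 1.2 rad and (contact force between the fingers and basket above 12 N or distance of basket from where it was at the start of the episode above 0.03 m)).
It fails at once if the basket or bail knocked or forced against the hook stand: more than 12 N (contact force between basket and hook_stand above 12 N).
It fails at once if the basket dropped or swung onto the hook: faster than 0.2 m/s within 20 mm of hanging place (seen from above) (horizontal distance between bail_hump and below_crook below 0.02 m and linear speed of basket above 0.2 m/s).
It fails at once if the basket tipped by more than 0.5 rad (angle between basket's own z axis and vertical above 0.5 rad).
It fails at once if a bystander moved by more than 30 mm or the robot hits the ring stand with more than 10 N (distance of any of flask, bottle_a, bottle_b, bottle_c, beaker, wrench, sensor from where it was at the start of the episode above 0.03 m or contact force between any of the arm, the fingers, basket and ring_stand above 10 N).
It also fails if it takes over 72 s, if anything falls off the work surface, if the arm or the gripper's body presses on something with over 40 N, if the wrist force passes 120 N, or if a joint passes its speed limit or range.

## Working session

There is one attempt and no reset: what is moved stays moved. The work goes in short steps, Python scripts to look and compute and a shell command to move; the robot and the scene stay as the last step left them, time stands still between calls to the robot, and variables do not carry over. Pictures are saved under pics/ and viewed, at most 10 in all, crops included, and the job is handed in when it is done.

```bash
mkdir -p pics; cat > h.py <<'E'
import numpy as np, cv2
from scipy.spatial.transform import Rotation as R
from cell import bot
def snap(n,f):
    im=bot.get_image(n); cv2.imwrite('pics/'+f,im['pixels'][:,:,::-1])
    print(n,im['fovy'],im['cx'],im['cy'],im['xyz'],im['orientation']); return im
def rot(q): return R.from_quat([q[1],q[2],q[3],q[0]])
def ray(im,u,v):
    f=im['pixels'].shape[0]/2/np.tan(np.radians(im['fovy'])/2)
    return rot(im['orientation']).apply([(u-im['cx'])/f,(v-im['cy'])/f,1])
def onz(im,u,v,z):
    d=ray(im,u,v); o=np.array(im['xyz']); return o+d*(z-o[2])/d[2]
def proj(im,p):
    f=im['pixels'].shape[0]/2/np.tan(np.radians(im['fovy'])/2)
    c=rot(im['orientation']).inv().apply(np.array(p)-im['xyz']); return c[0]/c[2]*f+im['cx'],c[1]/c[2]*f+im['cy']
E
python3 - <<'E'
from h import *
import pickle
d={n:snap(n,n+'0.png') for n in('scene','top')}
pickle.dump(d,open('d0.pkl','wb'))
for n in d: cv2.imwrite(f'pics/{n}0b.png',cv2.resize(d[n]['pixels'][:,:,::-1],(800,600),interpolation=cv2.INTER_CUBIC))
s=bot.read_state(); print(s, bot.hold_point_z)
E
```

```text
scene 45.64483098109302 255.85065852503172 191.04227195314834 [1.48156421 0.50868054 0.88132178] [-0.22703835  0.47272823  0.76146749 -0.38098409]
top 49.058256529572304 251.46494773107972 184.37450705294043 [ 0.24033866 -0.00306432  1.42042764] [ 0.08080657 -0.70080082  0.70396548 -0.08234756]
{'time_s': 0.1, 'q': array([-1.32400278,  0.46830832, -0.01162659,  1.60354155,  0.00597783,
        1.07140571, -0.0563271 ]), 'qd': array([-0.00077786, -0.00203336, -0.00097085, -0.00356668,  0.00032491,
        0.00092489, -0.00076804]), 'tau': array([ 8.26248997e-04, -5.33519518e+01,  2.12374411e-02, -2.51965177e+01,
        1.14847466e-02,  4.30755608e-03,  8.50500982e-06]), 'eef_pos': array([0.18563811, 0.62239433, 0.23041697]), 'orientation': array([-7.44181829e-05,  1.44430271e-01,  9.89514646e-01, -8.10679807e-04]), 'wrist_force': array([ 0.49691443,  0.61373607, -0.02647924]), 'wrist_torque': array([-0.01506302, -0.04539911, -0.01569467]), 'gripper_force': 0.0, 'grip_width': 0.0854911956086642} 0.0187
```

View pics/scene0b.png

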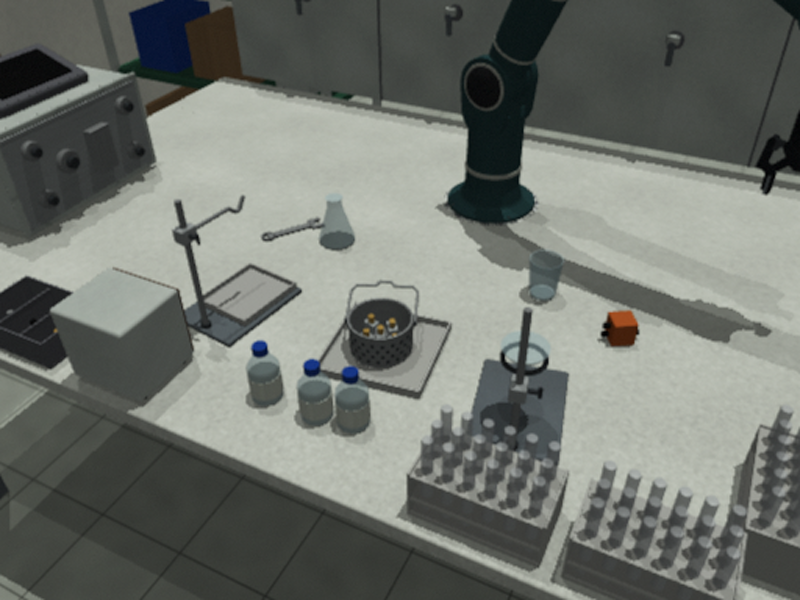

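View pics/top0b.png

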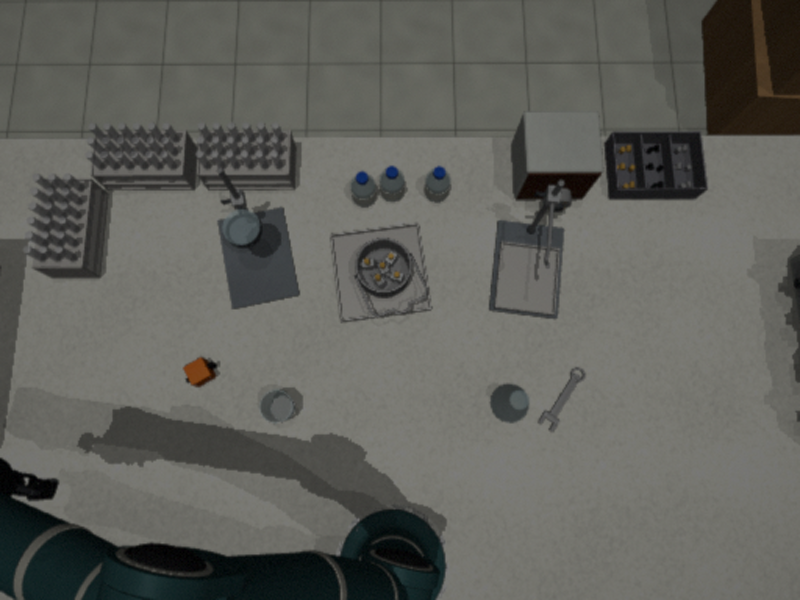

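```bash
python3 - <<'E'
import pickle,cv2
d=pickle.load(open('d0.pkl','rb'))
cv2.imwrite('pics/tc.png',cv2.convertScaleAbs(cv2.resize(d['top']['pixels'][105:210,205:365,::-1],None,fx=5,fy=5,interpolation=cv2.INTER_CUBIC),alpha=1.6))
cv2.imwrite('pics/sc.png',cv2.resize(d['scene']['pixels'][115:255,105:295,::-1],None,fx=4.2,fy=4.2,interpolation=cv2.INTER_CUBIC))
E
```

```text
(no output)
```

View pics/tc.png

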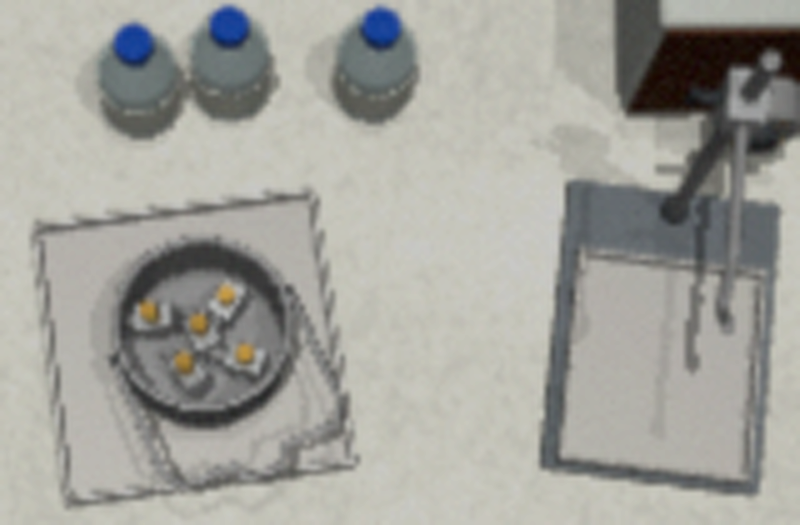

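View pics/sc.png

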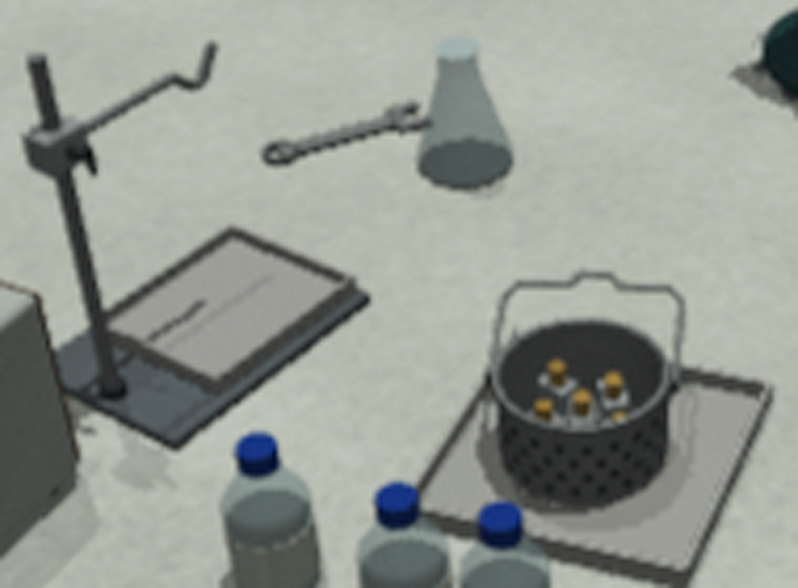

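```bash
cat > m.py <<'E'
from h import *
import pickle
np.set_printoptions(precision=4,suppress=True)
d=pickle.load(open('d0.pkl','rb'));T,S=d['top'],d['scene']
t=lambda u,v,z:onz(T,205+(u+.5)/5-.5,105+(v+.5)/5-.5,z)
s=lambda u,v,z:onz(S,105+(u+.5)/4.2-.5,115+(v+.5)/4.2-.5,z)
def tri(a,b):
    o1,o2=np.array(T['xyz']),np.array(S['xyz'])
    r1=ray(T,205+(a[0]+.5)/5-.5,105+(a[1]+.5)/5-.5);r2=ray(S,105+(b[0]+.5)/4.2-.5,115+(b[1]+.5)/4.2-.5)
    k=np.linalg.lstsq(np.c_[r1,-r2],o2-o1,rcond=None)[0];p,q=o1+k[0]*r1,o2+k[1]*r2
    return (p+q)/2,np.linalg.norm(p-q)
if __name__=='__main__':
    B=[t(u,v,.074) for u,v in((118,335),(300,335),(208,240),(208,428))]
    print('rim',np.mean(B,0),np.linalg.norm(B[0]-B[1]),np.linalg.norm(B[2]-B[3]))
    e=[t(113,357,.064),t(289,290,.064)];print('ears',e,np.mean(e,0),np.linalg.norm(e[0]-e[1]),np.degrees(np.arctan2(*(e[0]-e[1])[:2])))
    e=[s(490,385,.064),s(675,385,.064)];print('ears scene',e,np.mean(e,0),np.linalg.norm(e[0]-e[1]),np.degrees(np.arctan2(*(e[1]-e[0])[:2])))
    B=[s(u,v,.074) for u,v in((493,372),(672,372),(583,322),(583,425))];print('rim s',np.mean(B,0))
    print('tray',np.mean([t(*p,.018) for p in((38,230),(315,193),(355,465),(68,503))],0))
    c=np.array([t(*p,.01) for p in((570,183),(777,205),(757,492),(543,467))]);print('stand',c,c.mean(0))
    x=(c[0]+c[1]-c[2]-c[3]);yaw=np.arctan2(x[1],x[0]);print('yaw',np.degrees(yaw),np.linalg.norm(c[0]-c[1]),np.linalg.norm(c[1]-c[2]))
    print('rod foot',t(675,210,.01),s(113,388,.01))
    print('bail tri corners',tri((184,487),(683,295)),tri((345,425),(505,290)))
    print('tip tri',tri((727,325),(212,45)),tri((722,305),(195,85)))
    # crook by plane
    n=np.array([-np.sin(yaw),np.cos(yaw),0]);o=np.array(S['xyz'])
    for uv in((212,45),(195,85),(180,78),(165,88)):
        r=ray(S,105+(uv[0]+.5)/4.2-.5,115+(uv[1]+.5)/4.2-.5);p=o+r*(n@(c.mean(0)-o))/(n@r)
        print(uv,p,'stand x',(p-c.mean(0))@[np.cos(yaw),np.sin(yaw),0])
E
python3 m.py
```

```text
rim [0.6016 0.0101 0.074 ] 0.12052835067659984 0.1288740020043359
ears [array([0.5887, 0.0738, 0.064 ]), array([ 0.6346, -0.0438,  0.064 ])] [0.6116 0.015  0.064 ] 0.1262513055027146 -21.30705695788231
ears scene [array([ 0.6364, -0.0401,  0.064 ]), array([0.5822, 0.0723, 0.064 ])] [0.6093 0.0161 0.064 ] 0.12481100889901157 -25.732330990386817
rim s [0.6076 0.0157 0.074 ]
tray [0.6084 0.0206 0.018 ]
stand [[ 0.728  -0.2447  0.01  ]
 [ 0.7111 -0.3899  0.01  ]
 [ 0.5057 -0.3631  0.01  ]
 [ 0.5237 -0.2178  0.01  ]] [ 0.6171 -0.3039  0.01  ]
yaw -7.462664534852113 0.1461551238531064 0.20716530772336
rod foot [ 0.7077 -0.3178  0.01  ] [ 0.7018 -0.3201  0.01  ]
bail tri corners (array([0.4971, 0.0314, 0.0699]), np.float64(0.010998880692695242)) (array([ 0.5416, -0.0809,  0.0674]), np.float64(0.002932377101696607))
tip tri (array([ 0.5644, -0.2957,  0.227 ]), np.float64(0.0011012119416739005)) (array([ 0.5835, -0.2996,  0.2038]), np.float64(5.154329885041853e-05))
(212, 45) [ 0.5625 -0.2967  0.2257] stand x -0.05506933729541291
(195, 85) [ 0.5837 -0.2995  0.204 ] stand x -0.033681287931147115
(180, 78) [ 0.5957 -0.301   0.2155] stand x -0.021597560985829545
(165, 88) [ 0.6101 -0.3029  0.2147] stand x -0.007056397600436652
```

```bash
cat >> h.py <<'E'
np.set_printoptions(precision=3,suppress=True)
def frame(yaw,tilt,q=0):
    """tool: y along world dir yaw+90deg, z tilted forward (dir yaw) by tilt; q: extra turn about tool z (deg)"""
    a,t=np.radians([yaw,tilt]);f=np.array([np.cos(a),np.sin(a),0]);y=np.array([-f[1],f[0],0])
    z=np.sin(t)*f-np.cos(t)*np.array([0,0,1.]);return R.from_matrix(np.c_[np.cross(y,z),y,z])*R.from_rotvec([0,0,q],degrees=True)
def rel(p,Rt=None):
    s=bot.read_state();R0=rot(s['orientation'])
    print('shift',R0.inv().apply(np.array(p)-s['eef_pos'])*1000, 'turn',(R0.inv()*Rt).as_rotvec(degrees=True) if Rt else '')
def st():
    s=bot.read_state();z=rot(s['orientation']).as_matrix();print(s['time_s'],s['eef_pos'],'F',s['wrist_force'],'grip',s['grip_width'],s['gripper_force'],'y',z[:,1],'z',z[:,2],'q',s['q'])
E
python3 - <<'E'
from h import *
rel([.43,-.06,.2],frame(22.5,40))
E
```

```text
shift [-429.214 -584.028   31.404] turn [-13.73  -38.437 -37.452]
```

```bash
python3 -m crank '-24 -32 0 0 0 0;-48 -64 0 0 0 0;-72 -97 0 0 0 0;-95 -129 0 0 0 0;-119 -161 0 0 0 0;-142 -193 0 0 0 0;-166 -226 0 0 0 0;-190 -258 0 0 0 0;-214 -290 0 0 0 0;-237 -322 0 0 0 0' 0 20; python3 - <<'E'
from h import *
st();rel([.43,-.06,.2],frame(22.5,40))
E
```

```text
time_s: 0.93
eef_pos: [0.3211, 0.2445, 0.2312]
orientation: [-0.0, 0.144, 0.99, 0.0]
wrist_force: [1.5, -0.7, 0.0]
grip_width: -0.0004
gripper_force: 0.0
0.9333 [0.321 0.245 0.231] F [ 1.497 -0.719  0.001] grip -0.00036055626269163667 0.0 y [0.286 0.958 0.   ] z [-0.  0. -1.] q [-0.891  0.036  0.162  2.175 -0.007  0.931  0.556]
shift [-191.426 -260.675   31.163] turn [-13.633 -38.41  -37.483]
```

```bash
python3 -m crank '-20 -28 3 -1 -4 -4;-40 -55 6 -3 -8 -8;-60 -82 9 -4 -12 -12;-80 -109 13 -6 -16 -16;-100 -136 16 -7 -20 -20;-120 -163 19 -9 -24 -24;-140 -190 22 -10 -28 -28;-160 -217 25 -12 -32 -32;-178 -243 28 -13 -36 -36;-191 -261 31 -13.6 -38.4 -37.5'; python3 - <<'E'
from h import *
st();F=frame(22.5,40)
h=np.array([.508,-.027,0]);f=np.array([np.cos(np.radians(22.5)),np.sin(np.radians(22.5)),0])
print(F.inv().apply(f),F.inv().apply([0,0,1]))
rel(h-.045*f+[0,0,.045],F)
E
```

```text
time_s: 1.77
eef_pos: [0.3698, 0.0864, 0.2234]
orientation: [0.175, -0.041, 0.982, 0.057]
wrist_force: [-0.2, 0.1, 1.0]
grip_width: -0.0002
gripper_force: 0.0
1.7667 [0.37  0.086 0.223] F [-0.204  0.095  1.04 ] grip -0.0002167286851978734 0.0 y [-0.101  0.99   0.097] z [ 0.339  0.126 -0.932] q [ 0.137 -0.173 -0.385  2.431 -0.208  0.511  1.564]
[-0.766 -0.     0.643] [-0.643  0.    -0.766]
shift [ -20.255 -156.346  182.604] turn [ -3.629 -18.571 -17.25 ]
```

```bash
python3 - <<'E'
from h import *
rel([.46,-.05,.15],frame(22.5,40))
E
python3 -m crank '-5 -20 10 0 -2 -2;-10 -40 20 -1 -4 -4;-15 -60 30 -1 -6 -6;-20 -80 42 -2 -8 -8;-25 -100 52 -2 -10 -10;-30 -120 62 -3 -12 -12;-34 -130 72 -3 -14 -14;-37 -140 80 -4 -16 -16;-40 -147 84 -4 -18 -17;-40 -150 88 -4 -18.6 -17'
python3 - <<'E'
from h import *
st();h=np.array([.508,-.027,0]);f=np.array([np.cos(np.radians(22.5)),np.sin(np.radians(22.5)),0])
rel(h-.045*f+[0,0,.045],frame(22.5,40))
E
```

```text
shift [ -50.43  -151.237   81.791] turn [ -3.629 -18.571 -17.25 ]
time_s: 2.6
eef_pos: [0.4077, 0.0048, 0.181]
orientation: [0.223, -0.125, 0.965, 0.058]
wrist_force: [-1.1, -1.9, -0.5]
grip_width: 0.0001
gripper_force: 0.0
2.6 [0.408 0.005 0.181] F [-1.11  -1.852 -0.483] grip 5.492772166321376e-05 0.0 y [-0.268  0.962  0.056] z [ 0.416  0.168 -0.894] q [ 1.422  0.07  -1.33   2.437 -0.495  0.309  2.381]
shift [ 20.123 -70.453 137.717] turn [ -1.124 -13.304  -7.566]
```

```bash
python3 - <<'E'
from h import *
rel([.47,-.045,.16],frame(22.5,25))
E

```

```text
shift [-34.015 -65.732  36.301] turn [-0.126  1.673 -7.631]
```

```bash
python3 -m crank '-8 -16 9 0 0 -2;-16 -32 18 0 1 -4;-24 -48 27 0 1 -6;-34 -66 36 0 1.7 -7.6;-34 -66 36 0 1.7 -7.6;-34 -66 36 0 1.7 -7.6;-34 -66 36 0 1.7 -7.6;-34 -66 36 0 1.7 -7.6;-34 -66 36 0 1.7 -7.6;-34 -66 36 0 1.7 -7.6'
python3 - <<'E'
from h import *
st();h=np.array([.508,-.027,0]);f=np.array([np.cos(np.radians(22.5)),np.sin(np.radians(22.5)),0])
rel(h-.045*f+[0,0,.042],frame(22.5,30))
E
```

```text
time_s: 3.43
eef_pos: [0.4685, -0.0429, 0.1598]
orientation: [0.211, -0.191, 0.958, 0.043]
wrist_force: [-0.0, 0.1, 0.9]
grip_width: -0.0
gripper_force: 0.0
3.4333 [ 0.468 -0.043  0.16 ] F [-0.04   0.079  0.934] grip -4.462401106115053e-05 0.0 y [-0.383  0.924  0.002] z [ 0.387  0.162 -0.908] q [ 1.013  0.268 -0.913  2.308 -0.042  0.293  2.159]
shift [ 51.622  -0.662 105.908] turn [ 0.115 -5.183 -0.009]
```

```bash
python3 -m crank '7 0 15 0 -1 0;14 0 30 0 -2 0;21 0 45 0 -3 0;28 0 60 0 -4 0;36 0 75 0 -5 0;44 -1 90 0 -5 0;52 -1 106 0 -5 0;52 -1 106 0 -5 0;52 -1 106 0 -5 0;52 -1 106 0 -5 0'
python3 - <<'E'
from h import *
st();h=np.array([.508,-.027,0]);f=np.array([np.cos(np.radians(22.5)),np.sin(np.radians(22.5)),0])
rel(h+.0*f+[0,0,.042],frame(22.5,30))
ims=[bot.get_image(n) for n in('scene','top')]
a=cv2.resize(ims[0]['pixels'][150:250,200:300],(400,400),interpolation=2);b=cv2.resize(ims[1]['pixels'][140:220,205:285],(400,400),interpolation=2)
cv2.imwrite('pics/pre.png',cv2.convertScaleAbs(np.hstack([a,b])[:,:,::-1],alpha=1.5))
E
```

```text
time_s: 4.27
eef_pos: [0.4447, -0.0556, 0.0561]
orientation: [0.201, -0.196, 0.959, 0.041]
wrist_force: [0.9, -0.8, -0.0]
grip_width: -0.0003
gripper_force: 0.0
4.2667 [ 0.445 -0.056  0.056] F [ 0.95  -0.756 -0.042] grip -0.0002679843176517595 0.0 y [-0.392  0.92   0.001] z [ 0.37   0.158 -0.915] q [ 1.06   0.614 -0.973  2.39   1.485  0.243  0.805]
shift [-57.877   1.461  40.814] turn [ 0.292 -6.274  0.505]
```

View pics/pre.png

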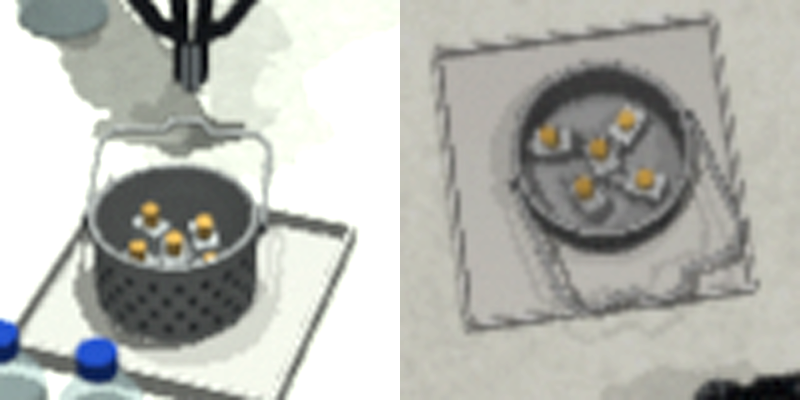

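```bash
python3 -m crank '0 0 8 0 -1 0;-3 0 15 0 -2 0;-8 0 19 0 -3 0;-14 0 22 0 -4 0;-20 0 25 0 -5 0;-26 0 28 0 -6 0;-32 0 31 0 -6 0;-38 0 34 0 -6 0;-44 1 36 0 -6 0;-50 1 38 0 -6 0'
python3 - <<'E'
from h import *
st();h=np.array([.508,-.027,0]);f=np.array([np.cos(np.radians(22.5)),np.sin(np.radians(22.5)),0])
rel(h+.005*f+[0,0,.042],frame(22.5,30))
E
```

```text
time_s: 5.2
eef_pos: [0.5013, -0.0299, 0.0421]
orientation: [0.251, -0.194, 0.947, 0.051]
wrist_force: [-0.9, -0.4, -0.0]
grip_width: 0.0001
gripper_force: 0.0
5.2 [ 0.501 -0.03   0.042] F [-0.895 -0.367 -0.036] grip 0.00012580979810754758 0.0 y [-0.394  0.919 -0.   ] z [ 0.455  0.195 -0.869] q [ 1.039  0.803 -1.043  2.338  1.935  0.362  0.411]
shift [-10.633  -0.022   6.168] turn [ 0.326 -0.337  0.614]
```

```bash
python3 -m crank '-5 0 0 0 0 0;-10 0 0 0 0 0;-17 0 -8.5 0 0 0;-24.5 0 -16.5 0 0 0;-33 0 -23.5 0 0 0;-42 0 -29.5 0 0 0;-52 0 -35 0 0 0;-62 0 -39 0 0 0;-72.5 0 -42.5 0 0 0;-83 0 -44.5 0 0 0'
python3 - <<'E'
from h import *
st()
ims=[bot.get_image(n) for n in('scene','top')]
a=cv2.resize(ims[0]['pixels'][150:250,200:300],(400,400),interpolation=2);b=cv2.resize(ims[1]['pixels'][140:220,205:285],(400,400),interpolation=2)
cv2.imwrite('pics/mid.png',cv2.convertScaleAbs(np.hstack([a,b])[:,:,::-1],alpha=1.5))
E
```

```text
time_s: 6.03
eef_pos: [0.5468, -0.0105, 0.1223]
orientation: [0.251, -0.194, 0.947, 0.051]
wrist_force: [-0.4, -0.8, -0.6]
grip_width: 0.0003
gripper_force: 0.4
6.0333 [ 0.547 -0.01   0.122] F [-0.389 -0.785 -0.567] grip 0.00031412166603534216 0.3515572752803564 y [-0.394  0.919 -0.001] z [ 0.455  0.194 -0.869] q [ 1.012  0.628 -1.111  2.226  1.246  0.318  0.949]
```

View pics/mid.png

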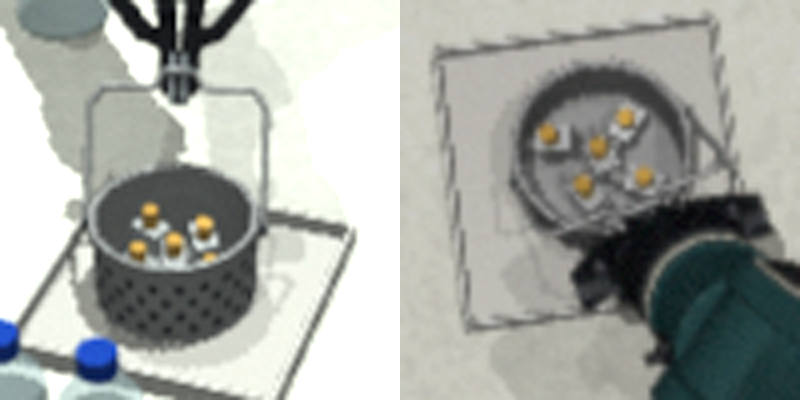

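```bash
python3 -m crank '-11 0 -1 0 0 0;-22 0 -1 0 0 0;-33 0 0 0 0 0;-44 0 2 0 0 0;-54 0 5.5 0 0 0;-60 0 8 0 0 0;-65 0 10 0 0 0;-70 0 12.5 0 0 0;-71 0 13 0 0 0;-71 0 13 0 0 0'
python3 - <<'E'
from h import *
import pickle
st()
ims=[bot.get_image(n) for n in('scene','top')];pickle.dump(ims,open('d1.pkl','wb'))
a=cv2.resize(ims[0]['pixels'][140:240,200:300],(400,400),interpolation=2);b=cv2.resize(ims[1]['pixels'][140:220,205:285],(400,400),interpolation=2)
cv2.imwrite('pics/up.png',cv2.convertScaleAbs(np.hstack([a,b])[:,:,::-1],alpha=1.5))
E
```

```text
time_s: 6.97
eef_pos: [0.6094, 0.0166, 0.1451]
orientation: [0.251, -0.194, 0.947, 0.052]
wrist_force: [-0.9, -0.6, 0.7]
grip_width: -0.0002
gripper_force: 0.0
6.9667 [0.609 0.017 0.145] F [-0.86  -0.58   0.747] grip -0.00015221957986642597 0.0 y [-0.394  0.919  0.001] z [ 0.455  0.196 -0.869] q [ 0.921  0.694 -1.147  2.084  1.164  0.442  1.004]
```

View pics/up.png

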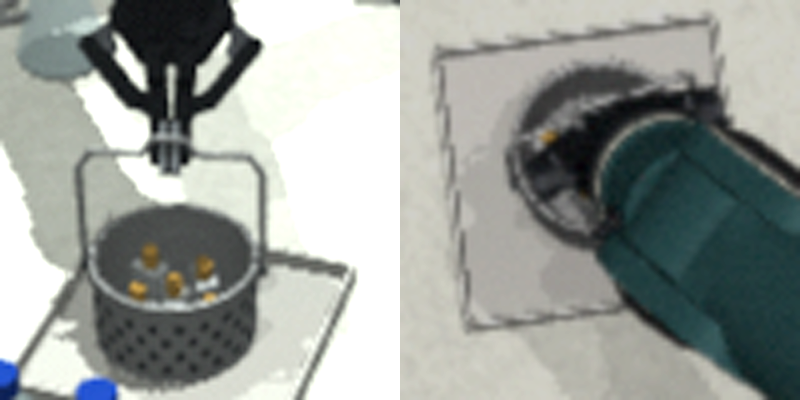

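```bash
python3 - <<'E'
from h import *
import pickle
S=pickle.load(open('d1.pkl','rb'))[0]
def P(c,yaw,y,r,th):
    a=np.radians(yaw);f=np.array([np.cos(a),np.sin(a),0]);l=np.array([-f[1],f[0],0])
    p=proj(S,np.array([*c,.064])+y*l-r*np.cos(th)*f+[0,0,r*np.sin(th)]);return ((p[0]-200+.5)*4-.5,(p[1]-140+.5)*4-.5)
for th in(1.3,1.45,1.57,1.7):
    print(th,*[np.round(P((.610,.0155),23,y,r,th)) for y,r in((0,.11),(.054,.098),(-.054,.098),(.063,0),(-.063,0))])
E
```

```text
1.3 [172. 120.] [251. 139.] [ 94. 134.] [262. 270.] [ 85. 264.]
1.45 [170. 130.] [250. 147.] [ 92. 143.] [262. 270.] [ 85. 264.]
1.57 [168. 140.] [249. 157.] [ 89. 152.] [262. 270.] [ 85. 264.]
1.7 [166. 153.] [248. 169.] [ 87. 164.] [262. 270.] [ 85. 264.]
```

```bash
python3 -m crank '9 0 -5 0 0 0;26 0 -15 0 0 0;45 0 -26 0 0 0;52 0 -35 0 0 0;45 0 -55 0 0 0;32 0 -75 0 0 0;20 0 -95 0 0 0;8 0 -115 0 0 0;2 0 -120 0 0 0;2 0 -120 0 0 0' 45
python3 - <<'E'
from h import *
st();a=np.radians(25);c=np.array([.610,.0155,0])
g=c+.036*np.array([-np.sin(a),np.cos(a),0]);print(g)
rel([*g[:2],.22],frame(25,0,90))
d=__import__('pickle').load(open('d0.pkl','rb'));T=d['top']
print('flask base',onz(T,509*.64,402*.64,.03))
E
```

```text
time_s: 7.9
eef_pos: [0.5537, -0.0084, 0.2503]
orientation: [0.252, -0.194, 0.947, 0.051]
wrist_force: [1.4, -0.3, -0.1]
grip_width: 0.0453
gripper_force: 0.0
7.9 [ 0.554 -0.008  0.25 ] F [ 1.393 -0.348 -0.143] grip 0.04531110342303874 0.0 y [-0.392  0.92  -0.002] z [ 0.458  0.194 -0.868] q [ 1.298  0.619 -1.535  2.109  0.855  0.613  1.29 ]
[0.595 0.048 0.   ]
shift [-37.004  35.962  56.102] turn [22.807 23.733 85.952]
flask base [ 0.322 -0.248  0.03 ]
```

```bash
python3 -m crank '-5 4 3 1.7 1.8 6.4;-10 7 6 3.4 3.6 12.8;-16 11 9 5.1 5.4 19.2;-21 14 12 6.8 7.2 25.6;-26 18 15 8.5 9 32;-31 21 18 10.2 10.8 38.4;-36 25 21 11.9 12.6 44.8;-42 29 24 13.6 14.4 51.2;-47 32 27 15.3 16.2 57.6;-52 36 30 17 18 64'
python3 - <<'E'
from h import *
st();rel([.595,.048,.24],frame(25,0,90))
E
```

```text
time_s: 8.73
eef_pos: [0.5933, 0.0485, 0.2472]
orientation: [0.066, 0.367, 0.928, 0.012]
wrist_force: [1.1, -0.4, -0.5]
grip_width: 0.0451
gripper_force: 0.0
8.7333 [0.593 0.049 0.247] F [ 1.096 -0.35  -0.489] grip 0.04506437925876418 0.0 y [0.68  0.73  0.071] z [ 0.132 -0.026 -0.991] q [ 0.611  0.506 -1.022  1.778  0.583  1.034  0.2  ]
shift [-0.767  0.274  7.409] turn [ 5.269  5.689 21.753]
```

Finish the turn, then take a clear look at the bail with the gripper above.

```bash
python3 -m crank '0 0 0 1.3 1.4 5;0 0 0 2.6 2.8 11;0 0 0 4 4.2 16;-1 0 0 5.3 5.7 21.8;-1 0 0 5.3 5.7 21.8;-1 0 0 5.3 5.7 21.8;-1 0 0 5.3 5.7 21.8;-1 0 0 5.3 5.7 21.8;-1 0 0 5.3 5.7 21.8;-1 0 0 5.3 5.7 21.8'
python3 - <<'E'
from h import *
import pickle
st();rel([.595,.048,.143],frame(25,0,90))
S=bot.get_image('scene');pickle.dump(S,open('d2.pkl','wb'))
cv2.imwrite('pics/grip0.png',cv2.convertScaleAbs(cv2.resize(S['pixels'][140:240,200:300,::-1],(600,600),interpolation=2),alpha=1.4))
E
```

```text
time_s: 9.57
eef_pos: [0.5946, 0.0481, 0.2484]
orientation: [0.001, 0.535, 0.845, 0.001]
wrist_force: [0.3, -0.8, 1.2]
grip_width: 0.0449
gripper_force: 0.0
9.5667 [0.595 0.048 0.248] F [ 0.285 -0.824  1.189] grip 0.04489615199460661 0.0 y [0.904 0.427 0.003] z [ 0.003  0.001 -1.   ] q [ 0.54   0.543 -0.935  1.68   0.471  1.158 -0.077]
shift [ -0.231   0.006 105.418] turn [0.177 0.004 0.303]
```

View pics/grip0.png

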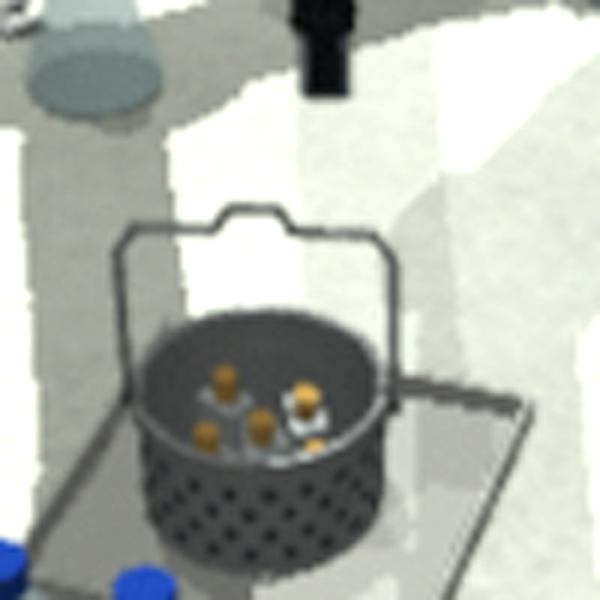

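```bash
python3 - <<'E'
from h import *
import pickle
from scipy.optimize import least_squares
S=pickle.load(open('d2.pkl','rb'))
obs=[(0,.11,253,209),(-.018,.098,213,230),(.018,.098,292,232),(-.054,.098,133,228),(.054,.098,374,236),(-.063,0,127,393),(.063,0,392,404)]
def P(v,y,r):
    a=np.radians(v[2]);f=np.array([np.cos(a),np.sin(a),0]);l=np.array([-f[1],f[0],0])
    p=proj(S,np.array([v[0],v[1],.064])+y*l-r*np.cos(v[3])*f+[0,0,r*np.sin(v[3])]);return (p[0]-200+.5)*6-.5,(p[1]-140+.5)*6-.5
g=lambda v:np.ravel([np.array(P(v,o[0],o[1]))-o[2:] for o in obs])
s=least_squares(g,[.61,.0155,23,1.57],x_scale=[.01,.01,5,.1]);print(s.x,s.fun.round(1))
v=s.x;a=np.radians(v[2])
p=np.array([v[0]-.098*np.cos(v[3])*np.cos(a)-.036*np.sin(a),v[1]-.098*np.cos(v[3])*np.sin(a)+.036*np.cos(a),.064+.098*np.sin(v[3])]);print('shoulder',p)
rel([*p[:2],p[2]-.0187],frame(v[2],0,90))
E
```

```text
[ 0.609  0.015 22.24   1.58 ] [-1.2  0.6 -0.  -0.1  0.5  0.6  0.8 -0.8 -1.6 -0.6  0.6  0.5  1.  -0.2]
shoulder [0.596 0.048 0.162]
shift [ -0.456   0.929 105.145] turn [ 0.178 -0.004  3.051]
```

```bash
python3 -m crank '0 0 20 0 0 1;0 1 40 0 0 2;0 1 60 0 0 3;0 1 75 0 0 3;0 1 85 0 0 3;0 1 93 0 0 3;0 1 100 0 0 3;0 1 104 0 0 3;0 1 104 0 0 3;0 1 104 0 0 3' && python3 -m crank '0 0 0 0 0 0;0 0 0 0 0 0;0 0 0 0 0 0;0 0 0 0 0 0;0 0 0 0 0 0;0 0 0 0 0 0;0 0 0 0 0 0;0 0 0 0 0 0;0 0 0 0 0 0;0 0 0 0 0 0' 0 100
python3 -c "from h import *;st()"
```

```text
time_s: 10.45
eef_pos: [0.5964, 0.0489, 0.1448]
orientation: [0.001, 0.557, 0.83, 0.002]
wrist_force: [-0.1, -0.1, 0.8]
grip_width: 0.0451
gripper_force: 0.0
time_s: 11.28
eef_pos: [0.5964, 0.0488, 0.1449]
orientation: [0.001, 0.557, 0.83, 0.002]
wrist_force: [-1.3, -0.6, 6.2]
grip_width: 0.0017
gripper_force: 80.8
11.2833 [0.596 0.049 0.145] F [-1.324 -0.625  6.222] grip 0.001654599969998895 80.79450845718384 y [0.925 0.379 0.004] z [ 0.003  0.002 -1.   ] q [ 0.471  0.65  -0.841  1.766  0.572  0.984 -0.207]
```

```bash
python3 -m crank '0 0 -1 0 0 0;0 0 -3 0 0 0;0 0 -5 0 0 0;0 0 -8 0 0 0;0 0 -11 0 0 0;0 0 -14 0 0 0;0 0 -17 0 0 0;0 0 -19 0 0 0;0 0 -20 0 0 0;0 0 -20 0 0 0' 0 120
python3 - <<'E'
from h import *
import pickle
st()
S=bot.get_image('scene');pickle.dump(S,open('d3.pkl','wb'))
cv2.imwrite('pics/lift.png',cv2.convertScaleAbs(cv2.resize(S['pixels'][130:230,200:300,::-1],(600,600),interpolation=2),alpha=1.4))
E
```

```text
time_s: 12.12
eef_pos: [0.5961, 0.0487, 0.1647]
orientation: [0.001, 0.557, 0.83, 0.001]
wrist_force: [0.1, 0.3, -3.3]
grip_width: 0.0012
gripper_force: 80.1
12.1167 [0.596 0.049 0.165] F [ 0.114  0.3   -3.298] grip 0.0011683774018996771 80.0736916065216 y [0.926 0.379 0.003] z [ 0.003  0.002 -1.   ] q [ 0.484  0.628 -0.858  1.753  0.549  1.016 -0.19 ]
```

View pics/lift.png

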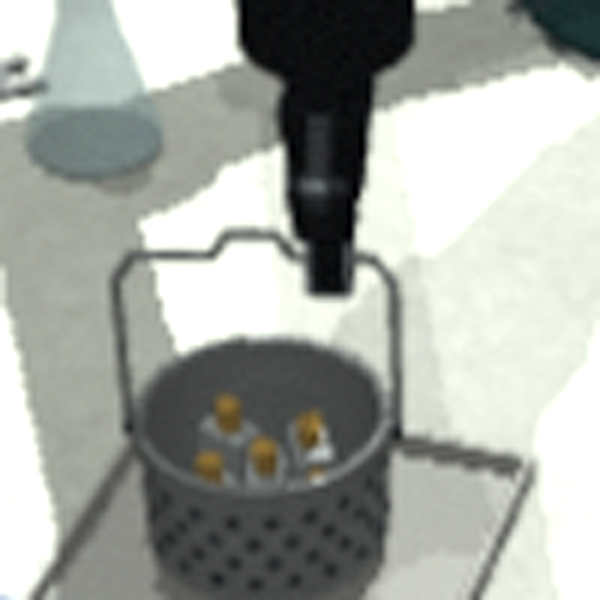

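```bash
python3 - <<'E'
from h import *
import pickle
from scipy.optimize import least_squares
S=pickle.load(open('d3.pkl','rb'))
s0=bot.read_state();Rt=rot(s0['orientation']);p0=s0['eef_pos']
obs=[(0,.012,253,236),(-.018,0,213,255),(-.054,0,133,253),(.018,0,292,258),(.054,0,374,261)]
a=np.radians(22.3);f=np.array([np.cos(a),np.sin(a),0]);l=np.array([-f[1],f[0],0]);k=np.array([0,0,1])
def P(v,y,h):
    L=l*np.cos(v[2])+k*np.sin(v[2]);K=k*np.cos(v[2])-l*np.sin(v[2])
    c=p0+v[0]*l+v[1]*k
    p=proj(S,c+y*L+h*K);return (p[0]-200+.5)*6-.5,(p[1]-130+.5)*6-.5
g=lambda v:np.ravel([np.array(P(v,o[0],o[1]))-o[2:] for o in obs])
r=least_squares(g,[-.036,.0187,0]);print('bar centre vs TCP: left, up, roll',r.x,r.fun.round(1))
E
```

```text
bar centre vs TCP: left, up, roll [-0.036  0.017 -0.002] [-0.8 -1.2 -0.1  0.7 -0.1 -0.1  1.2  0.4 -0.2  0.2]
```

```bash
python3 -m crank '0 0 -3 0 0 0;0 0 -8 0 0 0;0 0 -15 0 0 0;0 0 -23 0 0 0;0 0 -31 0 0 0;0 0 -39 0 0 0;0 0 -46 0 0 0;0 0 -52 0 0 0;0 0 -56 0 0 0;0 0 -57 0 0 0'
python3 - <<'E'
from h import *
st();rel([.5133,-.2541,.222],frame(-7.5,0,90))
E
```

```text
time_s: 13.0
eef_pos: [0.5962, 0.0487, 0.2224]
orientation: [0.001, 0.557, 0.83, 0.002]
wrist_force: [1.0, -1.2, -3.6]
grip_width: 0.0014
gripper_force: 80.1
13.0 [0.596 0.049 0.222] F [ 0.994 -1.179 -3.566] grip 0.0014109462836494793 80.1093578338623 y [0.926 0.379 0.004] z [ 0.004  0.002 -1.   ] q [ 0.518  0.566 -0.904  1.704  0.489  1.111 -0.145]
shift [-248.852 -191.341   -0.439] turn [ 0.23  -0.062 29.749]
```

```bash
python3 -m crank '-1 -1 0 0 0 1.5;-4 -3 0 0 0 4;-9 -7 0 0 0 7;-15 -11 0 0 0 11;-22 -17 0 0 0 15;-30 -23 0 0 0 19;-37 -29 0 0 0 23;-47 -36 0 0 0 26;-57 -44 0 0 0 28.5;-67 -52 0 0 0 29.7'
python3 - <<'E'
from h import *
st();rel([.5133,-.2541,.222],frame(-7.5,0,90))
E
```

```text
time_s: 13.83
eef_pos: [0.5726, -0.0342, 0.221]
orientation: [0.0, 0.752, 0.659, 0.001]
wrist_force: [0.7, 0.1, -2.9]
grip_width: 0.0017
gripper_force: 80.1
13.8333 [ 0.573 -0.034  0.221] F [ 0.72   0.084 -2.93 ] grip 0.0017314500664813899 80.07022619247437 y [ 0.991 -0.132  0.002] z [ 0.002  0.001 -1.   ] q [ 0.609  0.481 -0.795  1.767  0.388  1.055 -0.456]
shift [-225.793  -29.755   -1.458] turn [ 0.108 -0.095 -0.091]
```

```bash
python3 -m crank '-13 -2 0 0 0 0;-27 -4 0 0 0 0;-41 -5 0 0 0 0;-55 -7 0 0 0 0;-69 -9 0 0 0 0;-83 -11 0 0 0 0;-97 -13 0 0 0 0;-111 -15 0 0 0 0;-125 -17 0 0 0 0;-138 -18 -1 0 0 0' >/dev/null; python3 -m crank '-13 -2 0 0 0 0;-25 -4 0 0 0 0;-37 -5 0 0 0 0;-48 -7 0 0 0 0;-58 -8 0 0 0 0;-67 -9 0 0 0 0;-75 -10 0 0 0 0;-81 -11 0 0 0 0;-85 -12 0 0 0 0;-87 -12 0 0 0 0'
python3 - <<'E'
from h import *
import pickle
st();rel([.5133,-.2541,.222],frame(-7.5,0,90))
d={n:bot.get_image(n) for n in('scene','top')};pickle.dump(d,open('d4.pkl','wb'))
h=np.array([.51,-.29,.25]);print([proj(d[n],h) for n in d],[proj(d[n],[.583,-.2995,.206]) for n in d])
E
```

```text
time_s: 15.5
eef_pos: [0.5139, -0.2528, 0.2216]
orientation: [0.0, 0.752, 0.66, 0.001]
wrist_force: [-0.1, -0.6, -4.4]
grip_width: 0.0017
gripper_force: 80.1
15.5 [ 0.514 -0.253  0.222] F [-0.113 -0.574 -4.402] grip 0.0017226708266995057 80.0740385055542 y [ 0.992 -0.13   0.002] z [ 0.002  0.002 -1.   ] q [ 0.986  0.469 -0.763  1.769  0.366  1.05  -0.039]
shift [-1.342 -0.403 -0.416] turn [ 0.113 -0.111  0.033]
[(np.float64(166.37179010245745), np.float64(110.76820140312545)), (np.float64(350.7948149213459), np.float64(185.97650650344758))] [(np.float64(151.0824274446768), np.float64(134.1501131499907)), (np.float64(349.1329093013353), np.float64(165.55104740965365))]
```

```bash
python3 -m crank '-1 2 0 0 0 0;-1 5 0 0 0 0;-1 9 0 0 0 0;-1 14 0 0 0 0;-1 19 0 0 0 0;-1 24 0 0 0 0;-1 29 0 0 0 0;-1 34 0 0 0 0;-1 39 0 0 0 0;-1 44 0 0 0 0' ; python3 -m crank '0 5 0 0 0 0;0 10 0 0 0 0;0 15 0 0 0 0;0 19 0 0 0 0;0 23 0 0 0 0;0 26 0 0 0 0;0 28 0 0 0 0;0 30 0 0 0 0;0 31 0 0 0 0;0 31 0 0 0 0'
python3 - <<'E'
from h import *
import pickle
st();rel([.5877,-.2638,.222],frame(-7.5,0,90))
d={n:bot.get_image(n) for n in('scene','top')};pickle.dump(d,open('d5.pkl','wb'))
a=cv2.resize(d['scene']['pixels'][90:170,110:190],(560,560),interpolation=2);b=cv2.resize(d['top']['pixels'][120:200,335:367],(224,560),interpolation=2)
cv2.imwrite('pics/over.png',cv2.convertScaleAbs(np.hstack([a,b])[:,:,::-1],alpha=1.4))
E
```

```text
time_s: 16.43
eef_pos: [0.5582, -0.259, 0.2217]
orientation: [0.0, 0.752, 0.66, 0.001]
wrist_force: [0.3, -0.5, -3.9]
grip_width: 0.0015
gripper_force: 80.1
time_s: 17.27
eef_pos: [0.5885, -0.263, 0.2218]
orientation: [0.0, 0.752, 0.66, 0.002]
wrist_force: [0.1, 0.7, -4.1]
grip_width: 0.0018
gripper_force: 80.1
17.2667 [ 0.589 -0.263  0.222] F [ 0.15   0.664 -4.143] grip 0.001757431851454375 80.06330966949463 y [ 0.992 -0.13   0.002] z [ 0.003  0.002 -1.   ] q [ 0.873  0.585 -0.725  1.591  0.416  1.123 -0.081]
shift [-0.885 -0.717 -0.16 ] turn [ 0.133 -0.115  0.058]
```

View pics/over.png

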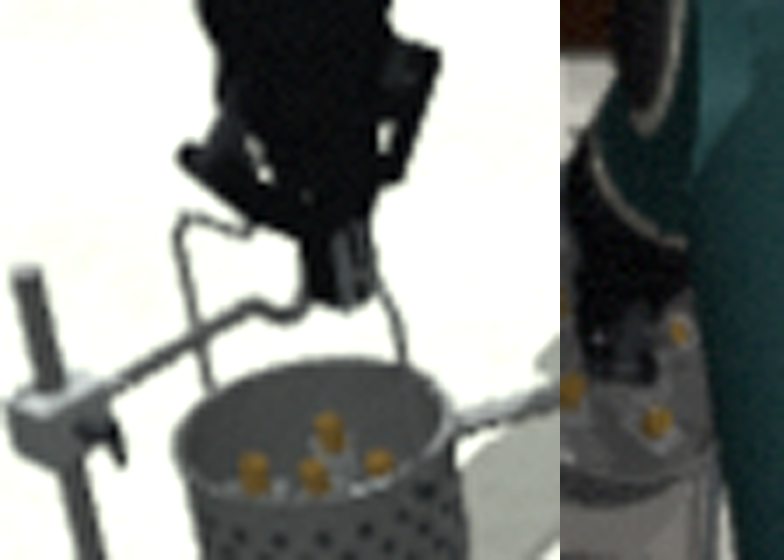

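```bash
python3 -m crank '-1 -1 2 0 0 0;-1 -1 5 0 0 0;-1 -1 9 0 0 0;-1 -1 13 0 0 0;-1 -1 17 0 0 0;-1 -1 21 0 0 0;-1 -1 25 0 0 0;-1 -1 28 0 0 0;-1 -1 30 0 0 0;-1 -1 31 0 0 0' ; python3 -m crank '0 0 0.7 0 0 0;0 0 1.4 0 0 0;0 0 2.1 0 0 0;0 0 2.8 0 0 0;0 0 3.5 0 0 0;0 0 4.2 0 0 0;0 0 4.9 0 0 0;0 0 5.6 0 0 0;0 0 6 0 0 0;0 0 6 0 0 0'
```

```text
time_s: 18.2
eef_pos: [0.5873, -0.2638, 0.1904]
orientation: [0.0, 0.752, 0.66, 0.001]
wrist_force: [0.3, 0.5, -3.4]
grip_width: 0.0019
gripper_force: 80.1
time_s: 19.03
eef_pos: [0.5873, -0.2638, 0.1847]
orientation: [0.0, 0.752, 0.66, 0.001]
wrist_force: [0.3, -0.1, -3.3]
grip_width: 0.0015
gripper_force: 80.1
```

```bash
python3 -m crank '0 0 .5 0 0 0;0 0 1 0 0 0;0 0 1.5 0 0 0;0 0 2 0 0 0;0 0 2.5 0 0 0;0 0 3 0 0 0;0 0 3 0 0 0;0 0 3 0 0 0;0 0 3 0 0 0;0 0 3 0 0 0' | grep -E 'eef|wrist'; python3 -m crank '0 0 .3 0 0 0;0 0 .6 0 0 0;0 0 .9 0 0 0;0 0 1.2 0 0 0;0 0 1.5 0 0 0;0 0 1.5 0 0 0;0 0 1.5 0 0 0;0 0 1.5 0 0 0;0 0 1.5 0 0 0;0 0 1.5 0 0 0' | grep -E 'eef|wrist'
```

```text
eef_pos: [0.5875, -0.2639, 0.182]
wrist_force: [-0.1, -0.4, -2.0]
eef_pos: [0.5876, -0.2641, 0.1807]
wrist_force: [-0.8, -1.7, 3.1]
```

```bash
python3 -m crank '0 0 -.2 0 0 0;0 0 -.4 0 0 0;0 0 -.6 0 0 0;0 0 -.6 0 0 0;0 0 -.6 0 0 0;0 0 -.6 0 0 0;0 0 -.6 0 0 0;0 0 -.6 0 0 0;0 0 -.6 0 0 0;0 0 -.6 0 0 0' | grep -E 'eef|wrist'
python3 - <<'E'
from h import *
s=bot.read_state();l=np.array([.1305,.9914,0]);print('hump xy',s['eef_pos'][:2]-.036*l[:2],'F',s['wrist_force'],'T',s['wrist_torque'])
E
```

```text
eef_pos: [0.5874, -0.2639, 0.181]
wrist_force: [0.4, -2.5, 2.3]
hump xy [ 0.583 -0.3  ] F [ 0.35  -2.496  2.349] T [-0.468 -0.005  0.086]
```

```bash
python3 -m crank '0 0 -.6 0 0 0;0 0 -1.2 0 0 0;0 0 -2 0 0 0;0 0 -2.5 0 0 0;0 0 -2.5 0 0 0;-1 0 -2.5 0 0 0;-2 0 -2.5 0 0 0;-3 0 -2.5 0 0 0;-4 0 -2.5 0 0 0;-4 0 -2.5 0 0 0' | grep -E 'eef|wrist';  python3 -m crank '0 0 .3 0 0 0;0 0 .6 0 0 0;0 0 .9 0 0 0;0 0 1.2 0 0 0;0 0 1.5 0 0 0;0 0 1.5 0 0 0;0 0 1.5 0 0 0;0 0 1.5 0 0 0;0 0 1.5 0 0 0;0 0 1.5 0 0 0' | grep -E 'eef|wrist'; python3 -m crank '0 0 .2 0 0 0;0 0 .4 0 0 0;0 0 .6 0 0 0;0 0 .8 0 0 0;0 0 1 0 0 0;0 0 1 0 0 0;0 0 1 0 0 0;0 0 1 0 0 0;0 0 1 0 0 0;0 0 1 0 0 0' | grep -E 'eef|wrist'
```

```text
eef_pos: [0.5867, -0.2682, 0.1833]
wrist_force: [0.2, -0.2, -3.6]
eef_pos: [0.587, -0.2678, 0.1821]
wrist_force: [-0.6, -0.5, -2.0]
eef_pos: [0.5871, -0.2679, 0.1812]
wrist_force: [0.1, -0.5, 1.6]
```

```bash
python3 -m crank '0 0 -.2 0 0 0;0 0 -.4 0 0 0;0 0 -.4 0 0 0;0 0 -.4 0 0 0;0 0 -.4 0 0 0;0 0 -.4 0 0 0;0 0 -.4 0 0 0;0 0 -.4 0 0 0;0 0 -.4 0 0 0;0 0 -.4 0 0 0' - 20;  python3 -m crank '0 0 0 0 0 0;0 0 0 0 0 0;0 0 0 0 0 0;0 0 0 0 0 0;0 0 0 0 0 0;0 0 0 0 0 0;0 0 0 0 0 0;0 0 0 0 0 0;0 0 0 0 0 0;0 0 0 0 0 0' 24 20
python3 - <<'E'
from h import *
import pickle
d={n:bot.get_image(n) for n in('scene','top')};pickle.dump(d,open('d6.pkl','wb'))
a=pickle.load(open('d5.pkl','rb'))
E
```

```text
time_s: 24.87
eef_pos: [0.5869, -0.2678, 0.1813]
orientation: [0.0, 0.752, 0.66, 0.001]
wrist_force: [0.3, -1.0, -0.3]
grip_width: 0.0015
gripper_force: 80.6
time_s: 25.7
eef_pos: [0.5869, -0.2678, 0.1813]
orientation: [0.0, 0.752, 0.66, 0.001]
wrist_force: [0.5, 0.1, 0.4]
grip_width: 0.024
gripper_force: 0.0
```

```bash
python3 -m crank '0 0 -1 0 0 0;0 0 -3 0 0 0;0 0 -6 0 0 0;0 0 -10 0 0 0;0 0 -14 0 0 0;0 0 -18 0 0 0;0 0 -22 0 0 0;0 0 -26 0 0 0;0 0 -30 0 0 0;0 0 -34 0 0 0' ; python3 -m crank '0 0 -8 0 0 0;0 0 -18 0 0 0;0 0 -28 0 0 0;0 0 -38 0 0 0;0 0 -50 0 0 0;0 0 -62 0 0 0;0 0 -74 0 0 0;0 0 -84 0 0 0;0 0 -90 0 0 0;0 0 -90 0 0 0' ; python3 -m crank '15 -5 0 0 0 0;40 -15 0 0 0 0;70 -25 0 0 0 0;100 -35 0 0 0 0;130 -45 0 0 0 0;150 -55 0 0 0 0;160 -60 0 0 0 0;160 -60 0 0 0 0;160 -60 0 0 0 0;160 -60 0 0 0 0' >/dev/null
python3 - <<'E'
from h import *
import pickle
st();d={n:bot.get_image(n) for n in('scene','top')};pickle.dump(d,open('d7.pkl','wb'))
z=pickle.load(open('d0.pkl','rb'));o=pickle.load(open('d6.pkl','rb'))
# where the dark wire/basket newly appear vs. start, around the crook in both views
for n in d:
    df=cv2.absdiff(d[n]['pixels'],z[n]['pixels']).max(2)>35
    c=proj(d[n],[.583,-.2995,.206]);c=[int(round(v)) for v in c];print(n,c)
    for r in df[c[1]-22:c[1]+14,c[0]-30:c[0]+32]: print(''.join('#' if v else '.' for v in r))
E
```

```text
time_s: 26.63
eef_pos: [0.5868, -0.2678, 0.2158]
orientation: [0.0, 0.752, 0.66, 0.001]
wrist_force: [0.8, 0.5, -0.6]
grip_width: 0.0242
gripper_force: 0.0
time_s: 27.47
eef_pos: [0.5873, -0.2681, 0.3073]
orientation: [0.001, 0.752, 0.66, 0.002]
wrist_force: [0.5, 0.3, -0.1]
grip_width: 0.0242
gripper_force: 0.0
28.3 [ 0.548 -0.103  0.305] F [-0.111 -0.333  0.533] grip 0.023849992250289685 0.0 y [ 0.991 -0.132  0.002] z [ 0.002  0.001 -1.   ] q [ 0.79   0.366 -0.837  1.708  0.288  1.194 -0.253]
scene [151, 134]
..............................................................
..............................................................
..............................................................
..............................................................
..............................................................
..............................................................
..............................................................
..............................................................
..............................................................
................
[... 3267 characters left out ...]
.......
######################....#......####.#..........##...........
#######################...####...####.####.......##...........
###################...#...#####..####.####......##............
###################..##..###.###.#########.....##.............
###################..##..##.....#######.##....##..............
#######################..##....##..#######...#................
####################.##..###.##.....######.##.................
####################......###........#####.#..................
####################......#........###.###.#..................
#####################................#####....................
######################...............####.....................
```

```bash
python3 - <<'E'
from h import *
import pickle
d=pickle.load(open('d7.pkl','rb'));a=np.radians(-7.5);f=np.array([np.cos(a),np.sin(a),0]);l=np.array([-f[1],f[0],0])
H=np.array([.583,-.304,.2115])
for n in d:
    c=proj(d[n],[.583,-.2995,.206]);c=np.round(c)
    print(n,[(y,z,np.round(proj(d[n],H+y*l+[0,0,z])-c+[30,22],1)) for y,z in((-.054,-.012),(-.018,-.012),(-.011,0),(.011,0),(.018,-.012),(.054,-.012),(.063,-.03),(-.063,-.03),(0,-.1))])
# stillness: two frames differ?
s1=bot.get_image('scene')['pixels'].astype(int);s2=d['scene']['pixels'].astype(int)
print((abs(s1-s2).max(2)>30)[120:200,120:190].sum())
# basket rim fit in scene: dark inside
E
```

```text
scene [(-0.054, -0.012, array([16.2, 18.8])), (-0.018, -0.012, array([24.8, 22.1])), (-0.011, 0, array([25.9, 19.2])), (0.011, 0, array([31.3, 21.2])), (0.018, -0.012, array([33.6, 25.4])), (0.054, -0.012, array([42.6, 28.9])), (0.063, -0.03, array([45.8, 35.1])), (-0.063, -0.03, array([15.1, 23.1])), (0, -0.1, array([33.6, 48.7]))]
top [(-0.054, -0.012, array([49. , 24.3])), (-0.018, -0.012, array([37.1, 22.9])), (-0.011, 0, array([35.7, 21.5])), (0.011, 0, array([28.4, 20.6])), (0.018, -0.012, array([25.2, 21.4])), (0.054, -0.012, array([13.3, 20. ])), (0.063, -0.03, array([ 9.2, 21.2])), (-0.063, -0.03, array([50.4, 26.2])), (0, -0.1, array([24.8, 29.6]))]
0
```

```bash
python3 -c "from cell import bot;print(bot.job_done())"
```

```text
the job is handed in; nothing more can be done
None
```

The basket is hanging by its bail hump in the crook of the hook, released, level and still in the last camera check, and the job was handed in at about 28 s; no verdict came back.

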